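# Unlock the parked stick sweeper and draw out its telescopic handle

### The arm

A 7-joint arm with a two-finger parallel gripper is mounted at the origin on the work surface. World frame = base frame: x ahead of the robot, y to its left, z up, the work surface at z = 0. Lengths are in m, angles in degrees, forces in N, time in s.
With the tool pointing down it reaches from about 0.425 to 0.875 m from the base axis. Payload 4.7 kg.
Tool frame: the origin (TCP) lies midway between the tips of the shut fingers; the grasp point (between the pads) lies 19 mm behind it; z points along the fingers, y is the line along which they close (so a half turn about z gives the same grasp; the last joint's range is limited). The gripper opens to 87 mm and grips with 3 to 60 N. Pads are 19 mm wide; open, the fingers measure 117 mm over their backs; the gripper's body (75 mm by 190 mm) begins 51 mm behind the grasp point.
Start: joints at [0.808, 18.392, -4.016, 83.108, 1.295, 78.541, -3.26], TCP at [0.65, -0, 0.223] pointing down, gripper open.
Joint ranges: [-163.93, 163.93], [-17.29, 119.83], [-79.2, 71.16], [3.27, 140.29], [-89.18, 269.18], [5.43, 117.66], [-154.24, 154.24]. Speed limits (degrees/s): [147.25, 147.25, 180, 180, 180, 180, 180].

### API

Orientations are given as [roll, pitch, yaw] about the fixed x, y, z axes, in that order (R = Rz(yaw) Ry(pitch) Rx(roll)).
In Python, from cell import env, viewer, boxes_of, masks_of gives the robot as it stands. The module is installed in compiled form; this text tells all that it offers.
- The arm moves only by the tool apply_moves, never from a script. Its argument "moves" is a list of rows, each a list of 7 numbers: the shift along the tool's x, y, z scaled (see below), then the turn, a rotation vector about the tool's x, y, z scaled (see below), then the opening, from 0 (shut) to 1 (fully open). A call has 1 to 20 rows; each row is the pose to reach, as a shift and turn from the pose commanded when the call began, along the tool's axes at that moment; what a row does not reach only later rows make up. The controller multiplies each number of a shift by 0.2 m and each number of a turn by 1.5 rad. A row lasts 1/10 s, in which the tool goes at most 50 mm and 8.59 degrees, less where a joint would pass 70% of its speed; a pose out of reach is approached as far as the arm can. A call with a number of a shift or a turn outside -1 to 1 is refused whole. A call with a gripper value outside its range is refused whole. The fingers move at their own pace and stop on an object; "grip_force" is the grip in N (left out, the last holds). Time passes only in rows, so rows that repeat a pose let the fingers close. It gives the time, the measured TCP pose, the force, the opening and the grip force at its end, in the units of the state.
- env.get_obs(): the state, without advancing time (a new reading comes with each control period).
- viewer.read_camera(name): name is "scene" or "side" or "wrist"; returns the picture (384x512x3 uint8, red, green, blue); there is no depth.
- viewer.get_calibration(name): a dict with "fov_y" (degrees; the focal length in pixels is half the picture's height over the tangent of half this angle, whatever the lens; pixels are square), "cx", "cy" (the principal point, pixels), "position" and "orientation" of the camera in the world. Camera axes: x right, y up, looking along -z (the intrinsics and any distortion apply to the point x, -y, -z); pixel columns grow to the right and rows downward; lengths in m; the calibration is good to about 2 mm. A picture is of the moment at which its call begins: read the wrist's pose just before it. get_calibration takes no time and is no camera call; for the wrist camera it gives the pose at the moment of the call.
- env.sign_off(): hands the job in; it is judged then, once.
Trained networks look in the newest picture that a camera, given by its name, has taken for a name from the list of things; names that differ only in an ending like _2 or _b are one class to them, and where a whole thing is asked for, a point or a joint stands for the part that bears it (a point fixed in the world has none). Each returns a list of dicts, best first, with "conf" (0 to 1); they miss things now and then, are a little off and sometimes report something else, mostly with a low value. They report only what shows in the picture. A call takes as long as a camera call.
- boxes_of(camera, target): "location" ([column, row] in pixels, amid what is visible of it).
- masks_of(camera, target): "pixels" (384x512 bool, what is visible of it) and "location" ([column, row] in pixels, amid what is visible of it).
The state is a dict: "time_s": time; "qpos": joint angles; "joint_velocities": joint speeds; "effort": joint torques, N m; "tool_pos": TCP position; "tool_rot": TCP orientation; "force": force on the tool from outside, world axes, zero at the start; "wrist_torque": the same for the moment, N m; "grip_width": finger opening in m; "grasp_force": force on a finger pad.
Only numpy, scipy, OpenCV 4.12 (cv2) and the standard library are available. Lean on these libraries where they do the work, as an engineer would, in place of code of your own. Each camera call takes 0.05 s, during which the arm holds its last target. There are 200 camera calls.

### The job

Get the parked stick sweeper ready: press its steel pedal right down to the stop so that the storage catch lets go, then leave the pedal so that it springs up. Then squeeze the release button in the side of the black grip, pull the handle straight up past the first stop to the second stop, where it is fully out, and finish holding it there, still gripping with the button squeezed in. Do not knock over or push away the things standing close around it.

Things in the scene. Friction and masses are not known exactly. Their poses are not given: they have to be found in the camera images.
- sweeper: The stick sweeper: a white head 150 (x) x 240 (y) mm, top 78 mm above the worktop, standing in a grey tray 300 x 280 mm (x from -185 to 115 mm, 10 mm thick), fixed to the worktop. Origin on the worktop, under the axis of the upright handle; z up. The pedal sticks out on the -x side. A grey sleeve 36 mm across stands on the head round the handle, up to 158 mm. The head, sleeve and tray do not move.
- pedal (a joint): Turn of the steel pedal on its hinge (rad): 0 up, 0.4 fully down at its stop. The hinge runs along the sweeper's y, 60 mm in front (-x) of the handle axis and 35 mm above the worktop. A spring brings it back to 0; at the pad it takes about 10 N to start and 15 N to hold at the stop. Pushed right down, it kicks the storage catch free.
- pedal_pad (a point): Centre of the pedal pad's upper face; the pad measures 46 (along the pedal) x 64 mm (along the sweeper's y), 8 mm thick. It starts 137 mm in front (-x) of the handle axis and 65 mm above the worktop, sloping 18 degrees (its -x edge higher); at the stop it is 35 mm above the worktop, 143 mm in front of the axis and sloping 5 degrees the other way. The point turns with the pedal.
- catch (a joint): Travel of the storage catch, a steel tab on the head above the pedal (m): 0 locks the handle down, about 0.012 is free. It stays where the pedal has kicked it.
- stem (a joint): Height by which the telescopic handle is drawn out (m): 0 pushed home, 0.05 first stop, 0.10 second stop, which is a solid end. It slides straight up. With the button out, a latch locks it at 0, 0.05 and 0.10 (with some 2 mm of play); with the button in, it slides freely, and its own weight makes it sink if it is let go between stops. The handle weighs about 0.4 kg; some 7 N lift it.
- grip_mid (a point): The black grip at the top of the handle is an upright block 36 mm (sweeper's x) x 31 mm (y), from 162 to 236 mm above the worktop when the handle is home, with flat sides (y from -17 to +14 mm). This is the point on the handle axis inside it, at the height of the button's middle: 205 mm above the worktop when the handle is home, 305 mm when it is fully out. Rises with the handle; its axes are the sweeper's.
- release (a joint): Travel of the release button into the grip (m): 0 out, 0.006 fully in; the latch lets go beyond about 0.0035. The spring takes 4 N to start and 9 N fully in.
- release_face (a point): Middle of the grey release button's outer face. The button, 24 mm wide (x) and 34 mm tall, sits on the grip's +y side and stands out to 23 mm from the handle axis, 17 mm when fully in. Gripping across the grip along its y (40 mm wide with the button out, 34 mm with it in), with the pads at this height, squeezes it in.
- softener: Bystander: white plastic bottle, 72 mm across, 210 mm tall; origin at the centre of its underside. Leave alone.
- peg_pot: Bystander: open grey metal cup, 84 mm across, 85 mm tall; origin at the centre of its underside. Leave alone.
- scrub_brush: Bystander: wooden brush lying flat, handle along its own -x; origin at the centre of its underside. Leave alone.
- spray_can: Bystander: bare metal can, 54 mm across, 170 mm tall; origin at the centre of its underside. Leave alone.

How it is judged (in metres and radians):
On the way, in this order (a step that is already met when the one before it is completed fails the run):
1. the pedal is pressed down to its stop and the storage catch is kicked free (value of joint pedal above 0.36 rad and value of joint catch above 0.008 m), for 0.2 s.
2. the pedal is up again and the release button is squeezed in by the fingers, with the handle still home (value of joint pedal below 0.1 rad and value of joint release above 0.004 m and value of joint stem below 0.02 m and contact force between the fingers and stem above 1 N), for 0.1 s.
At the end, for the whole second after the job is handed in: The handle is drawn out to its second stop (at least 95 of 100 mm) and at rest, the fingers are gripping it (more than 2 N) with the release button squeezed in (at least 4 mm), and the pedal is up again (below 0.1 rad) (value of joint stem above 0.095 m and value of joint pedal below 0.1 rad and value of joint release above 0.004 m and contact force between the fingers and stem above 2 N and velocity of joint stem between -0.02 and 0.02 m/s); the arm keeps its last pose, push and grip.
It fails at once if a thing standing close around the sweeper (bottle, pot, brush, can) is pushed more than 40 mm or tipped over (distance of any of softener, peg_pot, scrub_brush, spray_can from where it was at the start of the episode above 0.04 m or angle between any of softener, peg_pot, scrub_brush, spray_can's own z axis and vertical above 0.6 rad).
It also fails if it takes over 48 s, if anything falls off the work surface, if the arm or the gripper's body presses on something with over 40 N, if the wrist force passes 120 N, or if a joint passes its speed limit or range.

## Working session

There is one attempt and no reset: what is moved stays moved. The work goes in short steps, Python scripts to look and compute and a tool call to move; the robot and the scene stay as the last step left them, time stands still between calls to the robot, and variables do not carry over. Pictures are saved under pics/ and viewed, at most 10 in all, crops included, and the job is handed in when it is done.

Besides the shell and the picture viewer there is one more tool, called after "Request:" as name(argument=value, ...) on one line, values as JSON. apply_moves: Moves the arm, as the interface text tells. Shifts and turns lie within -1 to 1; 1 stands for 0.2 m of shift or 1.5 rad of turn. Its arguments: {"type":"object","properties":{"moves":{"type":"array","items":{"type":"array","items":{"type":"number","minimum":-1,"maximum":1}}},"grip_force":{"type":"number"}},"required":["moves"]}

```bash
mkdir -p pics; python3 - <<'E'
from cell import env, viewer, boxes_of, masks_of
import cv2,numpy as np
print(env.get_obs())
ims=[]
for c in ["scene","side","wrist"]:
    im=viewer.read_camera(c); cv2.imwrite(f"pics/{c}0.png",im[...,::-1]); ims.append(im)
    print(c,viewer.get_calibration(c))
    for t in ["sweeper","pedal_pad","grip_mid","release_face","softener","peg_pot","scrub_brush","spray_can"]:
        print(t,[(np.round(b["location"],1),round(b["conf"],2)) for b in boxes_of(c,t)][:2])
a=np.hstack(ims[:2]); cv2.imwrite("pics/both0.png",cv2.resize(a,(800,300))[...,::-1])
E
```

```text
{'time_s': 0.0, 'qpos': array([ 0.80859103, 18.43844342, -4.01702122, 83.17463023,  1.29397113,
       78.54017681, -3.25939324]), 'joint_velocities': array([-0.09472225, -0.04494313, -0.06897035,  0.03127949,  0.00333052,
        0.04679849, -0.03065796]), 'effort': array([-2.58547143e-04, -4.91284704e+01, -4.03903294e-01, -3.12526345e+01,
       -6.40594075e-02,  4.37659642e-02,  1.61017233e-04]), 'tool_pos': array([ 6.49451107e-01, -3.63088209e-05,  2.21471070e-01]), 'tool_rot': array([-1.79891941e+02,  4.24444908e-03,  9.00029716e+01]), 'force': array([-0.61629462, -0.02569904, -0.5072881 ]), 'wrist_torque': array([ 0.00239959, -0.0167266 ,  0.00254622]), 'grasp_force': 0.0, 'grip_width': 0.08726888489397329}
scene {'fov_y': 42.94267944190786, 'cx': 242.03830365663708, 'cy': 193.58368280416656, 'position': array([1.11113036, 0.32837973, 1.07919075]), 'orientation': array([ 31.52512103,  -0.66159981, 117.58662263])}
sweeper [(array([229. , 222.3]), 0.71), (array([252.8, 286. ]), 0.23)]
pedal_pad []
grip_mid [(array([216.7, 180.7]), 0.7)]
release_face [(array([220.6, 193.2]), 0.54)
[... 720 characters left out ...]
0.4, 186.1]), 0.88)]
spray_can []
wrist {'fov_y': 67.58759202621512, 'cx': 248.58506771374346, 'cy': 186.67190757182792, 'position': array([0.6503639 , 0.07263493, 0.38492296]), 'orientation': array([-15.67812849,   0.0574531 ,  -0.05699538])}
sweeper [(array([207.5, 119.5]), 0.91), (array([185.9, 293.5]), 0.36)]
pedal_pad [(array([123.2,  98.5]), 0.87)]
grip_mid [(array([215.4, 185.6]), 0.78), (array([119. ,  98.7]), 0.2)]
release_face [(array([228.9, 160.9]), 0.66)]
softener [(array([350.5,  17. ]), 0.94)]
peg_pot [(array([120.9, 226.7]), 0.7), (array([294.9,   6. ]), 0.21)]
scrub_brush [(array([297.4,   3.5]), 0.86)]
spray_can [(array([184.9, 294.3]), 0.94), (array([122.8, 102.4]), 0.31)]
```

```bash
python3 - <<'E'
import cv2,numpy as np
a=[cv2.imread(f"pics/{c}0.png") for c in ("scene","side","wrist")]
m=np.zeros((600,800,3),np.uint8)
r=lambda i,x0,y0,w,h:cv2.resize(i[y0:y0+h,x0:x0+w],(400,300))
m[:300,:400]=r(a[0],110,80,260,240*0+195+45-45); m[:300,400:]=r(a[1],150,120,240,180); m[300:,:400]=r(a[2],0,0,512,384)
cv2.imwrite("pics/m0.png",m)
E
```

```text
(no output)
```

View pics/m0.png

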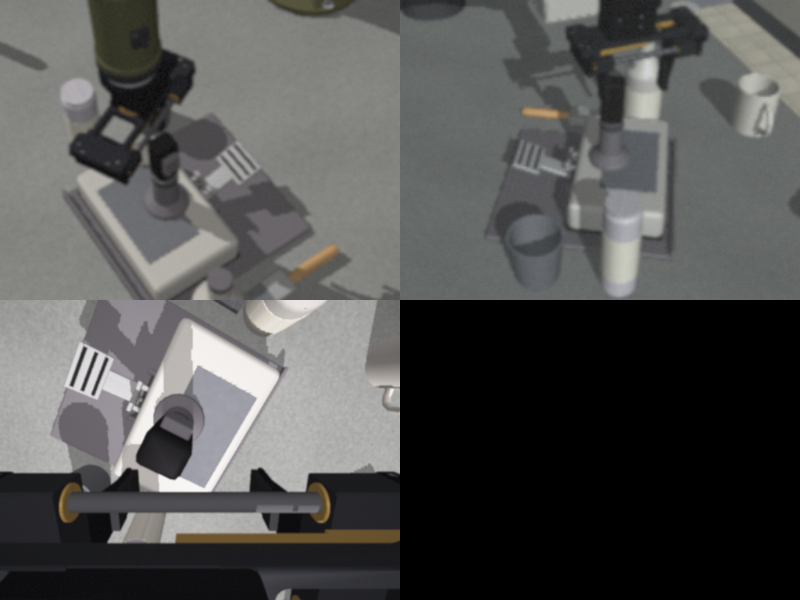

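```bash
cat > h.py <<'E'
from cell import env, viewer, boxes_of, masks_of
import cv2,numpy as np
from scipy.spatial.transform import Rotation as R
from scipy.optimize import least_squares
def cal(c):
    k=viewer.get_calibration(c); k["f"]=192/np.tan(np.radians(k["fov_y"]/2)); k["R"]=R.from_euler("xyz",k["orientation"],degrees=True).as_matrix(); return k
def proj(k,p):
    q=(np.atleast_2d(p)-k["position"])@k["R"]; return np.c_[k["cx"]+k["f"]*q[:,0]/-q[:,2],k["cy"]-k["f"]*q[:,1]/-q[:,2]]
def ray(k,uv,z):
    d=k["R"]@np.array([(uv[0]-k["cx"])/k["f"],-(uv[1]-k["cy"])/k["f"],-1]); p=k["position"]; return p+d*(z-p[2])/d[2]
def T(s,p):
    c,n=np.cos(s[2]),np.sin(s[2]); p=np.atleast_2d(p); return np.c_[s[0]+c*p[:,0]-n*p[:,1],s[1]+n*p[:,0]+c*p[:,1],p[:,2]]
E
python3 - <<'E'
from h import *
k={c:cal(c) for c in("scene","side","wrist")}
print("pad wrist",ray(k["wrist"],(123.2,98.5),.065),"side",ray(k["side"],(234.2,215.4),.065))
print("grip top wrist",ray(k["wrist"],(209,198),.236),"mid",ray(k["wrist"],(215.4,185.6),.205),"scene",ray(k["scene"],(216.7,180.7),.205))
for n,z,o in [("softener",.105,(("wrist",350.5,17),("side",295.1,173.4),("scene",252.3,285.1))),("peg_pot",.05,(("wrist",120.9,226.7),("side",231,266.9))),("scrub_brush",.015,(("side",250.4,186.1),("scene",292,263.4))),("spray_can",.085,(("scene",159.7,147.8),("wrist",184.9,294.3)))]:
    for c,u,v in o: print(n,c,ray(k[c],(u,v),z))
# fit: sweeper pads, grip mid (scene/wrist)
obs=[("wrist",(-.137,0,.065),(123.2,98.5)),("side",(-.137,0,.065),(234.2,215.4)),("wrist",(0,-.0015,.236),(209,198)),("scene",(0,0,.2),(216.7,180.7))]
f=lambda s:np.concatenate([(proj(k[c],T(s,p))[0]-np.array(q))/k[c]["f"] for c,p,q in obs])
r=least_squares(f,[.65,.1,-.4]);print(r.x,np.degrees(r.x[2]),np.round(r.fun*400,1))
s=r.x
im=cv2.imread("pics/wrist0.png")
im2=[cv2.imread(f"pics/{c}0.png") for c in("wrist","side")]
for c,i in zip(("wrist","side"),im2):
    def poly(P,col): cv2.polylines(i,[np.int32(proj(k[c],T(s,P)).round())],True,col,1)
    poly([(-.185,-.14,.01),(.115,-.14,.01),(.115,.14,.01),(-.185,.14,.01)],(0,0,255))
    poly([(-.018,-.017,.236),(.018,-.017,.236),(.018,.014,.236),(-.018,.014,.236)],(0,255,0))
    poly([(-.159,-.032,.072),(-.115,-.032,.058),(-.115,.032,.058),(-.159,.032,.072)],(255,0,0))
cv2.imwrite("pics/fit.png",np.hstack([cv2.resize(im2[0][:260,:400],(400,260)),cv2.resize(im2[1][120:300,150:390],(400,260+0))]))
E
```

```text
pad wrist [0.51629365 0.0806288  0.065     ] side [0.52059417 0.06994421 0.065     ]
grip top wrist [0.62858048 0.02444028 0.236     ] mid [0.62853528 0.02287925 0.205     ] scene [0.62794888 0.02629591 0.205     ]
softener wrist [0.73870151 0.14712695 0.105     ]
softener side [0.74131535 0.1488077  0.105     ]
softener scene [0.76600536 0.18506881 0.105     ]
peg_pot wrist [ 0.48866015 -0.07374363  0.05      ]
peg_pot side [ 0.4624045 -0.09306    0.05     ]
scrub_brush side [0.62838111 0.24548633 0.015     ]
scrub_brush scene [0.64253556 0.2301389  0.015     ]
spray_can scene [ 0.54261935 -0.19069072  0.085     ]
spray_can wrist [ 0.57252768 -0.14719124  0.085     ]
[ 0.63165967  0.02450471 -0.4444221 ] -25.46351067347739 [-11.3  -3.8  -6.1  -2.2   6.3   3.1  -1.2   1.8]
```

View pics/fit.png

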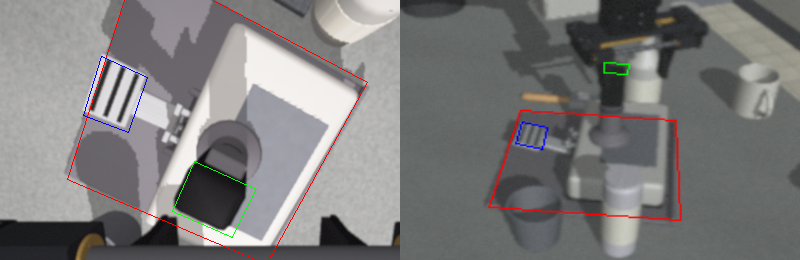

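Request:
apply_moves(moves=[[0,0,-0.25,0,0,0,0],[0,0,-0.5,0,0,0,0],[0.1,-0.15,-0.5,0,0,-0.1,0],[0.2,-0.3,-0.5,0,0,-0.2,0],[0.3,-0.45,-0.5,0,0,-0.3,0],[0.4,-0.6,-0.5,0,0,-0.4,0],[0.4,-0.68,-0.4,0,0,-0.5,0],[0.4,-0.68,-0.2,0,0,-0.6,0],[0.4,-0.68,0,0,0,-0.7,0],[0.4,-0.68,0.1,0,0,-0.75,0],[0.4,-0.68,0.1,0,0,-0.75,0]])

```text
time_s: 2.45
tool_pos: [0.5117, 0.0795, 0.1994]
tool_rot: [-179.8, -0.3, 154.5]
force: [-1.1, 0.5, -0.5]
grip_width: 0.0072
grasp_force: 0.0
```

```bash
cat > look.py <<'E'
from h import *
import sys
n=sys.argv[1]
o=env.get_obs(); print(o["time_s"],o["tool_pos"],o["tool_rot"])
k={c:None for c in("scene","side","wrist")}
D={"pedal_pad":(-.137,0,.065),"grip_mid":(0,0,.2)}
ims={}
for c in k:
    k[c]=cal(c); ims[c]=viewer.read_camera(c)[...,::-1].copy(); cv2.imwrite(f"pics/{c}{n}.png",ims[c])
    for t,p in D.items():
        for b in boxes_of(c,t)[:1]: print(c,t,np.round(b["location"],1),round(b["conf"],2),ray(k[c],b["location"],p[2]))
s=np.array([float(a) for a in sys.argv[2:5]])
for c in ("wrist","side"):
    i=ims[c]
    def poly(P,col): cv2.polylines(i,[np.int32(proj(k[c],T(s,P)).round())],True,col,1)
    poly([(-.185,-.14,.01),(.115,-.14,.01),(.115,.14,.01),(-.185,.14,.01)],(0,0,255))
    poly([(-.018,-.017,.236),(.018,-.017,.236),(.018,.014,.236),(-.018,.014,.236)],(0,255,0))
    poly([(-.159,-.032,.072),(-.115,-.032,.058),(-.115,.032,.058),(-.159,.032,.072)],(255,0,0))
m=np.vstack([ims["wrist"],]); 
cv2.imwrite(f"pics/look{n}.png",np.hstack([ims["wrist"][:,:],cv2.resize(ims["side"][100:300,160:310],(288,384))]))
E
python3 look.py 1 .63 .025 -.4444
```

```text
2.45 [0.51169659 0.07947886 0.19938464] [-179.79520918   -0.29027194  154.46564692]
scene pedal_pad [259.  188.4] 0.75 [0.52151336 0.08050453 0.065     ]
scene grip_mid [214.7 180.1] 0.76 [0.62585943 0.0200297  0.2       ]
side pedal_pad [231.1 218.1] 0.87 [0.50915553 0.06205081 0.065     ]
side grip_mid [275.4 178.8] 0.97 [0.62237236 0.02377916 0.2       ]
wrist pedal_pad [247.7 173.3] 0.59 [0.51126934 0.07988728 0.065     ]
```

View pics/look1.png

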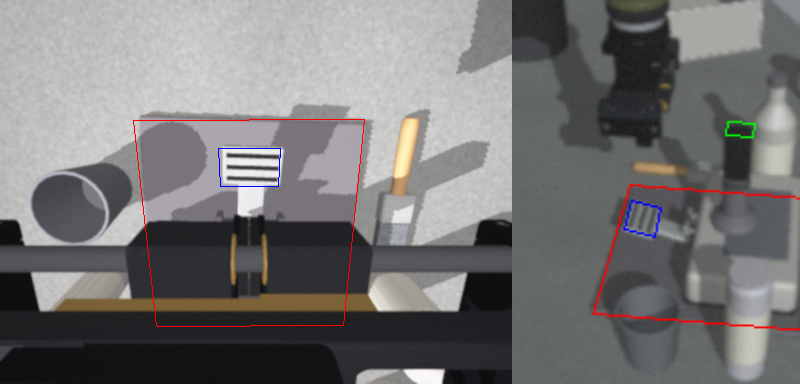

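Request:
apply_moves(moves=[[0.05,0,0.2,0,0,0,0],[0.05,0,0.4,0,0,0,0],[0.05,0,0.58,0,0,0,0],[0.05,0,0.66,0,0,0,0],[0.05,0,0.72,0,0,0,0],[0.05,0,0.78,0,0,0,0],[0.05,0,0.81,0,0,0,0],[0.05,0,0.81,0,0,0,0]])

```text
time_s: 3.7
tool_pos: [0.5041, 0.0852, 0.0415]
tool_rot: [-180.0, -0.1, 154.5]
force: [-6.6, 1.1, 12.4]
grip_width: 0.0005
grasp_force: 5.9
```

Request:
apply_moves(moves=[[0,0,0.03,0,0,0,0],[0,0,0.05,0,0,0,0],[0,0,0.05,0,0,0,0],[0,0,0.05,0,0,0,0]])

```text
time_s: 4.1
tool_pos: [0.5045, 0.0853, 0.0335]
tool_rot: [-180.0, -0.1, 154.5]
force: [-10.3, 0.3, 20.8]
grip_width: 0.0005
grasp_force: 10.3
```

Request:
apply_moves(moves=[[0,0,0.02,0,0,0,0],[0,0,0.03,0,0,0,0],[0,0,0.03,0,0,0,0],[0,0,0.03,0,0,0,0]])

```text
time_s: 4.5
tool_pos: [0.5048, 0.0855, 0.0327]
tool_rot: [-179.9, -0.1, 154.5]
force: [-25.0, -2.2, 57.2]
grip_width: 0.0002
grasp_force: 30.0
```

Request:
apply_moves(moves=[[0,0,-0.05,0,0,0,0],[0,0,-0.2,0,0,0,0.5],[0,0,-0.45,0,0,0,1],[0,0,-0.7,0,0,0,1],[0,0,-0.95,0,0,0,1],[0,0,-1,0,0,0,1],[0,0,-1,0,0,0,1]])

```text
time_s: 5.2
tool_pos: [0.5068, 0.0847, 0.2276]
tool_rot: [179.8, 0.3, 154.4]
force: [0.7, -0.4, 0.2]
grip_width: 0.0407
grasp_force: 0.0
```

```bash
python3 look.py 2 .63 .025 -.4444
```

```text
5.2 [0.50677848 0.08466171 0.22760763] [179.80568092   0.30462984 154.44888667]
scene pedal_pad [261.6 186.9] 0.55 [0.51461081 0.08420643 0.065     ]
scene grip_mid [214.6 182.6] 0.68 [0.6315335  0.02296384 0.2       ]
side pedal_pad [230.7 217.7] 0.72 [0.50856984 0.06401386 0.065     ]
side grip_mid [274.5 178.2] 0.58 [0.62116137 0.02698616 0.2       ]
wrist pedal_pad [250.3 183.8] 0.92 [0.51543424 0.0790838  0.065     ]
```

View pics/look2.png

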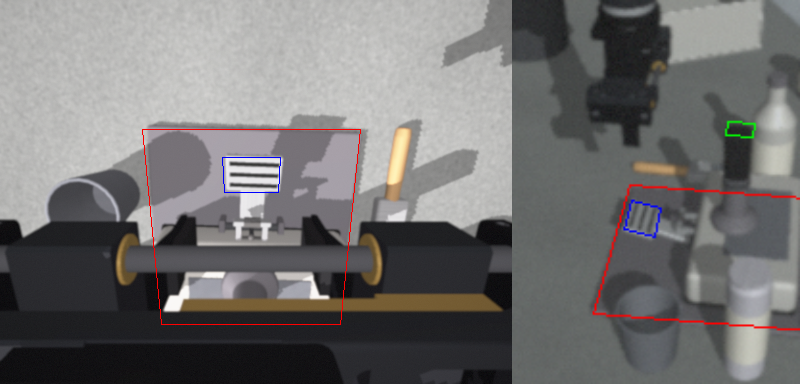

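Request:
apply_moves(moves=[[0,0,-0.2,0,0,0,1],[-0.1,0,-0.4,0,0,0,1],[-0.3,0,-0.5,0,0,0,1],[-0.5,0,-0.5,0,0,0,1],[-0.685,0,-0.5,0,0,0,1],[-0.685,0,-0.4,0,0,0,1],[-0.685,0,-0.2,0,0,0,1],[-0.685,0,-0.1,0,0,0,1],[-0.685,0,-0.1,0,0,0,1]])

```text
time_s: 6.55
tool_pos: [0.6264, 0.0249, 0.24]
tool_rot: [-179.8, -0.4, 154.5]
force: [-0.7, -0.0, -0.3]
grip_width: 0.087
grasp_force: 0.0
```

```bash
python3 look.py 3 .63 .025 -.4444; python3 - <<'E'
import cv2,numpy as np
a=cv2.imread("pics/scene3.png")[100:260,140:340];b=cv2.imread("pics/side3.png")[80:240,180:380];w=cv2.imread("pics/wrist3.png")
cv2.imwrite("pics/c3.png",np.vstack([np.hstack([cv2.resize(x,(400,320)) for x in(a,b)]),cv2.resize(w[150:290],(800,219))]))
E
```

```text
6.55 [0.62644957 0.02492223 0.24004136] [-179.78147776   -0.39420379  154.45353792]
scene pedal_pad [260.1 186.7] 0.6 [0.51582297 0.08068751 0.065     ]
scene grip_mid [212.8 185.4] 0.52 [0.63953557 0.02305083 0.2       ]
side pedal_pad [232.9 218.6] 0.62 [0.51330681 0.0583938  0.065     ]
side grip_mid [275.8 186.1] 0.77 [ 0.6117319  -0.00530848  0.2       ]
wrist pedal_pad [249.2  58.4] 0.87 [0.51776029 0.07851271 0.065     ]
wrist grip_mid [249.3 209.1] 0.62 [0.63244656 0.0233936  0.2       ]
```

View pics/c3.png

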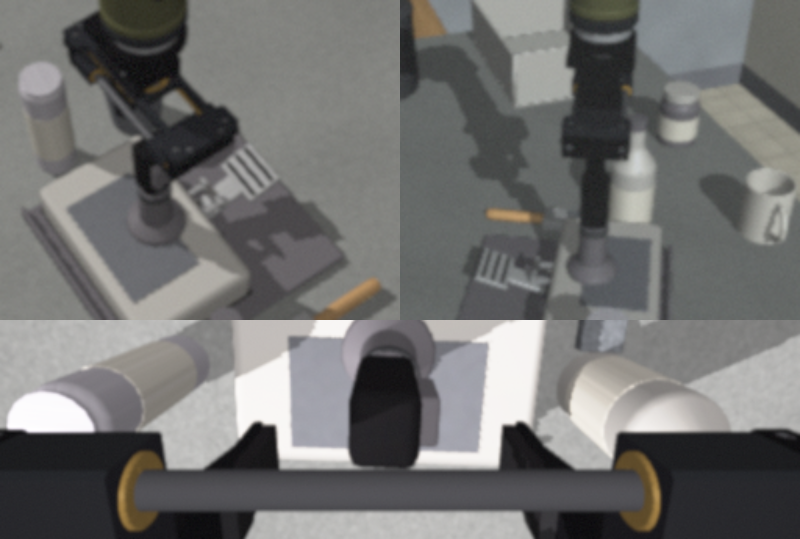

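Request:
apply_moves(grip_force=30, moves=[[-0.02,0,0.08,0,0,0,1],[-0.02,0,0.16,0,0,0,1],[-0.02,0,0.22,0,0,0,1],[-0.02,0,0.27,0,0,0,1],[-0.02,0,0.27,0,0,0,1],[-0.02,0,0.27,0,0,0,0.3],[-0.02,0,0.27,0,0,0,0],[-0.02,0,0.27,0,0,0,0],[-0.02,0,0.27,0,0,0,0],[-0.02,0,0.27,0,0,0,0],[-0.02,0,0.27,0,0,0,0]])

```text
time_s: 8.1
tool_pos: [0.6323, 0.0235, 0.1908]
tool_rot: [180.0, 0.0, 154.5]
force: [-1.1, -0.4, -1.0]
grip_width: 0.0468
grasp_force: 0.0
```

Request:
apply_moves(moves=[[0,0,0.02,0,0,0,0],[0,0,0.02,0,0,0,0],[0,0,0.02,0,0,0,0],[0,0,0.02,0,0,0,0],[0,0,0.02,0,0,0,0],[0,0,0.02,0,0,0,0]])

```text
time_s: 8.7
tool_pos: [0.6322, 0.0226, 0.1876]
tool_rot: [-180.0, 0.0, 154.3]
force: [-3.1, -1.6, 5.2]
grip_width: 0.0325
grasp_force: 30.0
```

Request:
apply_moves(moves=[[0,0,-0.02,0,0,0,0],[0,0,-0.06,0,0,0,0],[0,0,-0.12,0,0,0,0],[0,0,-0.18,0,0,0,0],[0,0,-0.24,0,0,0,0],[0,0,-0.3,0,0,0,0],[0,0,-0.36,0,0,0,0],[0,0,-0.42,0,0,0,0],[0,0,-0.46,0,0,0,0],[0,0,-0.5,0,0,0,0],[0,0,-0.5,0,0,0,0],[0,0,-0.5,0,0,0,0]])

```text
time_s: 9.9
tool_pos: [0.632, 0.0227, 0.2876]
tool_rot: [-179.9, 0.0, 154.4]
force: [-0.4, -4.6, -3.5]
grip_width: 0.0321
grasp_force: 30.0
```

Request:
apply_moves(moves=[[0,0,-0.015,0,0,0,0],[0,0,-0.03,0,0,0,0],[0,0,-0.03,0,0,0,0],[0,0,-0.03,0,0,0,0]])

```text
time_s: 10.3
tool_pos: [0.6317, 0.0227, 0.2881]
tool_rot: [-179.8, -0.2, 154.4]
force: [5.5, -5.5, -20.5]
grip_width: 0.0323
grasp_force: 29.9
```

```bash
python3 look.py 4 .63 .025 -.4444; python3 - <<'E'
import cv2,numpy as np
a=cv2.imread("pics/scene4.png")[100:260,140:340];b=cv2.imread("pics/side4.png")[80:240,180:380];w=cv2.imread("pics/wrist4.png")
cv2.imwrite("pics/c4.png",np.vstack([np.hstack([cv2.resize(x,(400,320)) for x in(a,b)]),cv2.resize(w[150:290],(800,219))]))
E
```

```text
10.3 [0.6317407  0.0226871  0.28808938] [-179.81927592   -0.20893072  154.43172464]
scene pedal_pad [259.4 187.5] 0.67 [0.51871443 0.0802054  0.065     ]
scene grip_mid [214.8 180. ] 0.73 [0.62553491 0.02009387 0.2       ]
side pedal_pad [231.6 217.8] 0.89 [0.51082719 0.06277595 0.065     ]
side grip_mid [274.7 169.1] 0.98 [0.63699615 0.06506595 0.2       ]
wrist grip_mid [250.5 226.8] 0.88 [0.66422333 0.00747827 0.2       ]
```

View pics/c4.png

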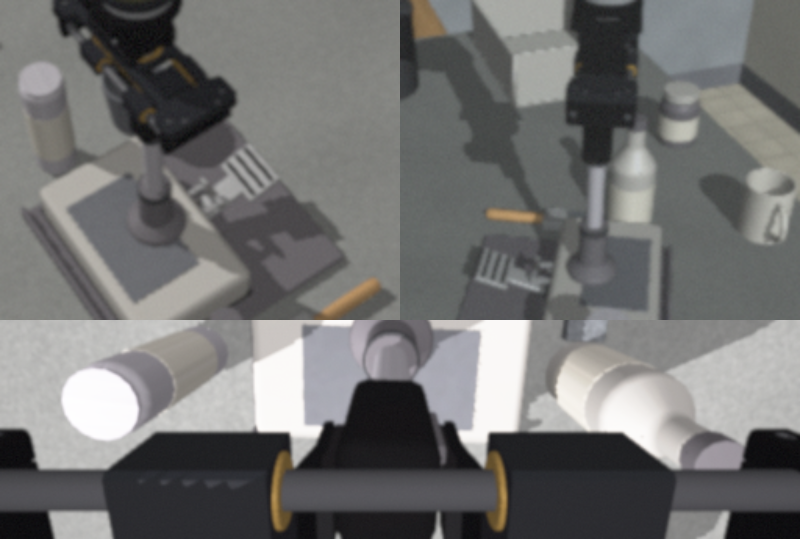

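The handle is out at the solid stop: it rose about 100 mm and the pull jumped to 20 N. The pedal is up and the bystanders are unmoved.

```bash
python3 -c "
from cell import env
o=env.get_obs();print(o['tool_pos'],o['force'],o['grip_width'],o['grasp_force'])
print(env.sign_off())"
```

```text
[0.63173784 0.02268412 0.28811368] [  5.27858527  -5.58507614 -20.22800424] 0.03246298303289606 29.928811303337852
the job is handed in; nothing more can be done
None
```

I handed the job in with the handle pulled about 100 mm up to its second stop, the pedal back up, and the grip held at 30 N with the button squeezed in; no verdict was returned.

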